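Set the casting's air valve to its middle click

TASK

The black intake casting on the left (as the robot sees it) is to float on its air carriage for measuring. Push or pull the black knob of the left-hand air valve, the one on the casting's side, from the end where it now stands to its middle click, and let go. Leave the rod of the other valve where it is.

Things in the scene. Friction and masses are not known exactly. Their poses are not given: they have to be found in the camera images.
- knob_a (a point): Centre of valve A's knob: black cylinder 30 mm across, 24 long, on a level steel rod, 75 mm above the table. Axes: x along the rod into the valve's block, z up. Block face to knob centre: 45 mm fully in, 65 middle, 85 fully out; a collar takes the first 12 mm. A may be the left (y above 0.08 m) or the right valve (y below -0.08). Yaw within 0.4 rad.
- knob_b (a point): The same on valve B, its twin on the other side. Each valve: silvery block 80 mm long, 46 wide, 95 high on a dark foot plate, a pressure gauge on its rear half up to 135 mm, the rod leaving the face turned to the robot. A dark ring on the rod, 4 mm wide, sits just outside the collar at the middle click, is hidden when fully in and 20 mm further out when fully out.
- rod_a (a joint): Rod of valve A in metres: -0.02 pushed fully in, 0 middle click, +0.02 pulled fully out; it grows as the knob leaves the block (point's -x). Starts at one end, the other valve's rod at the opposite end. About 7 N moves it off an end; let go within 8 mm of the middle it snaps to within 3 mm of it; let go more than 13 mm off, it snaps to the end.
- rod_b (a joint): Rod of valve B: the same values and clicks as rod A.
There are look-alikes about, which are no part of the job. Leave any brown or pink look-alike of the part that bears knob_b alone.

How it is judged:
By the outcome, as a careful person would: the job done as asked, in the order asked, and still so for the second after the job is handed in, with the robot touching nothing.
It also fails if it takes over 32 s, if anything falls off the work surface, if the arm or the gripper's body presses on something with over 40 N, if the wrist force passes 120 N, or if a joint passes its speed limit or range.

ROBOT

A 6-joint arm with a two-finger parallel gripper is mounted at the origin on the work surface. World frame = base frame: x ahead of the robot, y to its left, z up, the work surface at z = 0. Lengths are in mm, angles in degrees, forces in N, time in s.
With the tool pointing down it reaches from about 350 to 850 mm from the base axis. Payload 8.1 kg.
Tool frame: the origin (TCP) lies at the very end of the fingers, on their centre line; the grasp point (between the pads) lies r.tcp_to_grasp behind it (r.tcp_to_grasp is the distance from the TCP to the grasp point, in mm); z points along the fingers, y is the line along which they close (so a half turn about z gives the same grasp; the last joint's range is limited). The gripper opens to 85 mm and grips with 20 to 120 N. Pads are 22 mm wide; open, the fingers measure 114 mm over their backs; the gripper's body (76 mm by 85 mm) begins 54 mm behind the grasp point. The pads swing forward as they close: fully open they stand 13 mm farther back than shut.
Start: joints at [-70.382, 7.471, 85.268, -0, 87.261, -4.893], TCP at [248.942, -545.924, 231.292] pointing down, gripper open.
Joint ranges: [-169.43, 169.43], [-51.17, 129.36], [1.28, 143.12], [-76.62, 256.62], [0, 156.53], [-152.29, 152.29]. Speed limits (degrees/s): [136.94, 136.94, 159.86, 180, 180, 180].

INTERFACE

Orientations are given as [roll, pitch, yaw] about the fixed x, y, z axes, in that order (R = Rz(yaw) Ry(pitch) Rx(roll)).
In Python, from bench import r gives the robot as it stands.
- The arm moves only by the shell command python3 -m handwheel 'ROWS' [OPENING] [FORCE]. ROWS is JSON, a list of rows, each a list of 4 numbers: the shift along the tool's x, y, z in m, then the turn about the tool's z in degrees. A call has 1 to 10 rows; each row shifts and turns the commanded pose from where the row before left it, along the tool's axes as they then stand; what a row does not reach is not made up. A row lasts 1/10 s, in which the tool goes at most 50 mm and 8.59 degrees, less where a joint would pass 70% of its speed; a pose out of reach is approached as far as the arm can. A call is refused whole if a number of a shift passes 0.05 or a number of a turn 8.59, either way. A call with a gripper value outside its range is refused whole. OPENING is the finger opening in m, from 0 to 0.0854, set as the call begins (- or left out, the last holds). The fingers move at their own pace and stop on an object; FORCE is the grip in N (left out, the last holds). Time passes only in rows, so rows that do not move let the fingers close. It gives the time, the measured TCP pose, the force, the opening and the grip force at its end, in the units of the state.
- r.sense(): the state, without advancing time (a new reading comes with each control period).
- r.snapshot(name): name is "scene" or "top" or "wrist"; returns the picture (400x640x3 uint8, red, green, blue); there is no depth.
- r.camera_params(name): a dict with "fx", "fy", "cx", "cy" (pixels), "R" (3x3) and "t" (3): a world point X has camera coordinates R X + t; the wrist camera has in their place "mount" (4x4, takes a point from camera to tool coordinates, whose origin is the TCP and whose axes are the flange's). Camera axes: x right, y down, z forward; pixel columns grow to the right and rows downward; lengths in mm; the calibration is good to about 2 mm. The wrist camera is an equidistant fisheye: a pixel r from the principal point sees the ray r / f radians off the axis. A picture is of the moment at which its call begins: read the wrist's pose just before it. camera_params takes no time and is no camera call.
- r.hand_in(): hands the job in; it is judged then, once.
The state is a dict: "time": time; "joint_pos": joint angles; "qd": joint speeds; "joint_efforts": joint torques, N m; "tool_pos": TCP position; "tcp_rot": TCP orientation; "ft_force": force on the tool from outside, world axes, zero at the start; "wrist_torque": the same for the moment, N m; "finger_gap": finger opening in mm; "grip_force": force on a finger pad.
Only numpy, scipy, OpenCV 4.12 (cv2) and the standard library are available. Lean on these libraries where they do the work, as an engineer would, in place of code of your own. Each camera call takes 0.05 s, during which the arm holds its last target. There are 200 camera calls.

## Working session

There is one attempt and no reset: what is moved stays moved. The work goes in short steps, Python scripts to look and compute and a shell command to move; the robot and the scene stay as the last step left them, time stands still between calls to the robot, and variables do not carry over. Pictures are saved under pics/ and viewed, at most 10 in all, crops included, and the job is handed in when it is done.

```bash
mkdir -p pics
python3 - <<'E'
from bench import r
import cv2
for n in("scene","top"):
    cv2.imwrite(f"pics/{n}0.png",r.snapshot(n)[:,:,::-1])
    p=r.camera_params(n);print(n,p)
print(r.tcp_to_grasp,r.sense())
E
```

```text
scene {'fx': 436.5865387777876, 'fy': 436.5865387777876, 'cx': 323.485583997375, 'cy': 192.44971156830394, 'R': array([[-0.41927733,  0.90783828, -0.0060152 ],
       [ 0.73687011,  0.33643192, -0.58637531],
       [-0.53031024, -0.25028629, -0.81001717]]), 't': array([ 204.8994401, -302.4841366, 1367.9051323])}
top {'fx': 399.66334794450654, 'fy': 399.66334794450654, 'cx': 311.097424686969, 'cy': 204.31340373346245, 'R': array([[ 0.00275502, -0.99998992,  0.00354555],
       [-0.99578386, -0.00306849, -0.09167932],
       [ 0.09168928, -0.00327802, -0.99578227]]), 't': array([-12.021911  , 488.96185459, 797.60897514])}
18.700000000000003 {'time': 0.1, 'joint_pos': array([-7.03827532e+01,  7.51347600e+00,  8.53218736e+01,  1.74065058e-03,
        8.72628505e+01, -4.89312166e+00]), 'qd': array([-0.13696137, -0.06040637, -0.11555072, -0.08088936,  0.02383366,
       -0.0462997 ]), 'joint_efforts': array([ 2.32460865e-03, -5.70951390e+01, -5.01941049e+01, -2.23282509e-04,
        8.09754798e-03, -1.47869364e-04]), 'tool_pos': array([ 248.7777127 , -545.44991914,  230.33242419]), 'tcp_rot': array([-1.79902306e+02, -1.01083801e-02,  2.45102752e+01]), 'ft_force': array([-0.61883891,  0.17020893, -0.01970264]), 'wrist_torque': array([ 0.0410845 , -0.01439151,  0.00547952]), 'grip_force': 0.0, 'finger_gap': 85.39766635473015}
```

View pics/scene0.png

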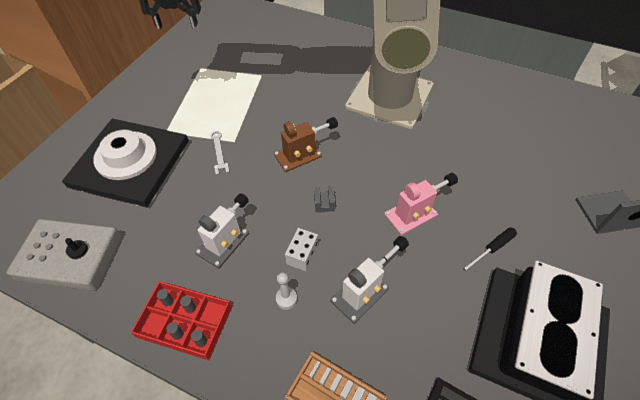

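View pics/top0.png

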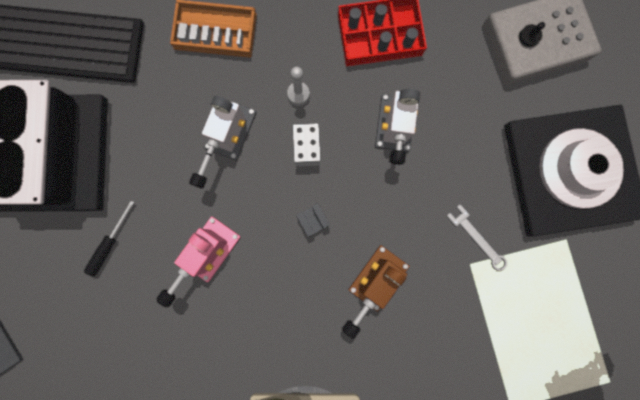

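The two silvery valves are in the top view: left at (220,130) with its knob at (198,181), rod long, so out; right at (405,115) with its knob at (398,157), rod short, so in. The pink (205,250) and brown (380,280) ones are look-alikes. The black casting at (30,145) is on the left, so the target is the silvery left valve. I'll confirm in a crop and measure.

```bash
cat > h.py <<'E'
import numpy as np,cv2
from bench import r
def ray(n,u,v):
    p=r.camera_params(n);R=np.array(p["R"]);t=np.array(p["t"])
    d=R.T@np.array([(u-p["cx"])/p["fx"],(v-p["cy"])/p["fy"],1]);return -R.T@t,d
def plane(n,u,v,z):
    o,d=ray(n,u,v);return o+d*(z-o[2])/d[2]
def proj(n,X):
    p=r.camera_params(n);c=np.array(p["R"])@X+np.array(p["t"]);return np.array([p["fx"]*c[0]/c[2]+p["cx"],p["fy"]*c[1]/c[2]+p["cy"]])
E
python3 - <<'E'
from h import *
a=cv2.imread("pics/top0.png")[85:200,180:265];b=cv2.imread("pics/scene0.png")[225:325,325:420]
a=cv2.resize(a,(425,575),interpolation=2);b=cv2.resize(b,(380,400),interpolation=2)
b=cv2.copyMakeBorder(b,0,175,0,0,0)[:, :375]
cv2.imwrite("pics/c1.png",np.hstack([a,b]))
for n,box in(("top",(170,192,190,212)),("scene",(234,258,388,412))):
    im=cv2.imread(f"pics/{n}0.png");y0,y1,x0,x1=box
    m=im[y0:y1,x0:x1].max(2)<36
    ys,xs=np.nonzero(m);u,v=xs.mean()+x0,ys.mean()+y0
    print(n,len(xs),u,v,plane(n,u,v,75))
E
```

```text
top 60 200.16666666666666 181.53333333333333 [527.6103681  203.59722697  75.        ]
scene 91 400.54945054945057 243.06593406593407 [528.413639   208.36986427  75.        ]
```

View pics/c1.png

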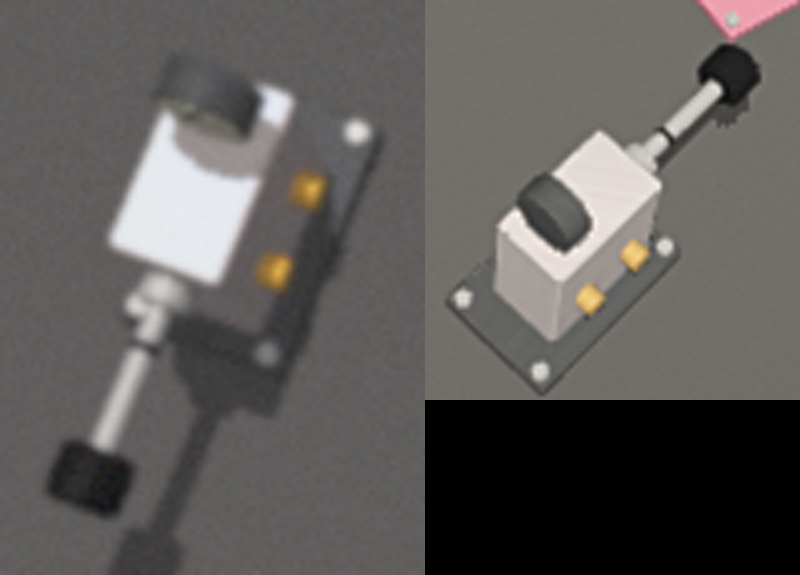

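Run:
```python
from h import *
f=lambda x,y,z:plane("top",180+(x-2)/5,85+(y-2)/5,z)
g=lambda x,y,z:plane("scene",325+(x-425-2)/4,225+(y-2)/4,z)
for nm,h,c,k,rg,cl in(("top",f,[(110,242),(220,283),(293,95)],(91,477),(145,346),(153,325)),("scene",g,[(601,132),(660,185),(560,280)],(729,74),(664,137),(655,147))):
    P=[h(*q,95) for q in c];K=h(*k,75);R=h(*rg,75)
    e=P[1]-P[0];w=np.linalg.norm(e);n=np.array([e[1],-e[0],0])/w
    n*=np.sign(-n[0]);m=(P[0]+P[1])/2
    L=P[2]-P[1];d=R-K
    print(nm,"w",w,"len",np.linalg.norm(L),"yaws face,side,rod",[np.degrees(np.arctan2(q[1],q[0])) for q in(-n,L,d)],"K",K,"R",R,"facemid",m,"K-face",(K-m)@n,"ring",(R-m)@n,"lat",(K-m)@e/w)
```

```text
top w 44.94582663877863 len 77.93827940889078 yaws face,side,rod [np.float64(-20.46590512946288), np.float64(-19.66990993320509), np.float64(-20.735225938307774)] K [530.58086914 208.24177761  75.        ] R [581.99719279 188.77703473  75.        ] facemid [609.82177199 176.90929235  95.        ] K-face 85.19465184831742 ring 30.217858830668856 lat -1.6482153730271856
scene w 42.42731062056952 len 75.73551436666403 yaws face,side,rod [np.float64(-22.12942017740854), np.float64(-21.49520817277627), np.float64(-20.537482762825988)] K [528.30009721 208.21503736  75.        ] R [580.23872507 188.75724273  75.        ] facemid [610.01975491 178.46474126  95.        ] K-face 86.90674124971571 ring 31.464404929675975 lat -3.2250420937085433
```

Left valve confirmed: the knob stands 85 mm from the face, so fully out. It is at about (529.5, 208, 75), yaw -20.6°. I'll turn the tool by +45° first, then go over along tool -y.

```bash
python3 -m handwheel '[[0,0,0,7.5],[0,0,0,7.5],[0,0,0,7.5],[0,0,0,7.5],[0,0,0,7.5],[0,0,0,7.5]]' 0.0854 40; python3 -m handwheel '[[0,-0.04,0,0],[0,-0.04,0,0],[0,-0.04,0,0],[0,-0.04,0,0],[0,-0.04,0,0],[0,-0.04,0,0],[0,-0.04,0,0],[0,-0.04,0,0],[0,-0.04,0,0],[0,-0.04,0,0]]'
```

```text
time: 0.7
tool_pos: [248.8, -545.6, 230.6]
tcp_rot: [-180.0, 0.0, -20.8]
ft_force: [-1.3, 0.1, -0.1]
finger_gap: 84.9
grip_force: 0.0
time: 1.7
tool_pos: [389.0, -169.6, 231.0]
tcp_rot: [-180.0, 0.0, -20.5]
ft_force: [0.1, 0.1, -0.4]
finger_gap: 85.4
grip_force: 0.0
```

Full reach each row; about 400 mm more.

```bash
python3 -m handwheel '[[0,-0.04,0,0],[0,-0.04,0,0],[0,-0.04,0,0],[0,-0.04,0,0],[0,-0.04,0,0],[0,-0.04,0,0],[0,-0.04,0,0],[0,-0.04,0,0],[0,-0.04,0,0],[0,-0.04,0,0]]'; python3 -m handwheel '[[0,0,0.02,0],[0,0,0.02,0],[0,0,0,0],[0,0,0,0]]'
python3 - <<'E'
from h import *
from scipy.spatial.transform import Rotation as Ro
s=r.sense();im=r.snapshot("wrist")
p=r.camera_params("wrist");M=np.array(p["mount"])
Rt=Ro.from_euler("xyz",s["tcp_rot"],degrees=True).as_matrix();np.set_printoptions(suppress=True,precision=1)
print(s["tool_pos"],s["tcp_rot"])
def pw(X):
    c=M[:3,:3].T@(Rt.T@(X-s["tool_pos"])-M[:3,3]);th=np.arctan2(np.hypot(c[0],c[1]),c[2]);k=p["fx"]*th/np.hypot(c[0],c[1])
    return np.array([p["cx"]+k*c[0],p["cy"]+k*c[1]])
a=np.radians(-20.6);ax=np.array([np.cos(a),np.sin(a),0])
K=np.array([529.5,208,75]);o=im[:,:,::-1].copy()
for X in(K-12*ax,K,K+12*ax,K+52*ax,K+85*ax):
    u=pw(X);print(u);cv2.circle(o,tuple(int(round(q)) for q in u),2,(0,0,255),-1)
cv2.imwrite("pics/w1raw.png",im[:,:,::-1]);cv2.imwrite("pics/w1.png",o)
E
```

```text
time: 2.7
tool_pos: [529.0, 205.1, 230.7]
tcp_rot: [180.0, 0.0, -20.5]
ft_force: [1.2, -0.6, 0.5]
finger_gap: 85.6
grip_force: 0.0
time: 3.1
tool_pos: [528.4, 203.2, 190.9]
tcp_rot: [179.9, 0.1, -20.5]
ft_force: [0.1, -0.9, 0.0]
finger_gap: 85.3
grip_force: 0.0
[528.4 203.2 190.9] [179.9   0.1 -20.5]
[320.6 211.6]
[320.5 198.5]
[320.5 185.1]
[320.4 138.5]
[320.4  99.1]
```

View pics/w1.png

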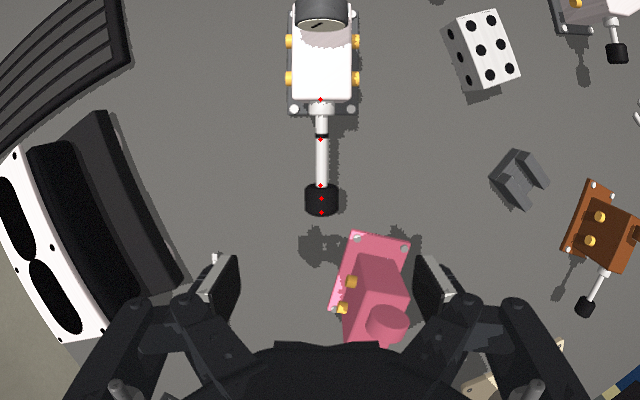

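Projected points land on the knob (321,199) and the rod. The pink look-alike is near, so I'll check its clearance to fingers and body in tool axes before descending.

Run:
```python
from h import *
K=np.array([529.5,208,0]);a=np.radians(-20.6);x=np.array([np.cos(a),np.sin(a),0]);y=np.array([np.sin(a),-np.cos(a),0])
for q in((213,219,0),(240,236,0),(207,221,95),(215,219,95),(232,235,95),(200,238,135),(205,232,135),(213,226,135)):
    P=plane("top",*q);print(q,P.round(),"tool x,y",((P-K)@x).round(),((P-K)@y).round())
```

```text
(213, 219, 0) [459. 195.   0.] tool x,y -61.0 37.0
(240, 236, 0) [424. 138.   0.] tool x,y -74.0 103.0
(207, 221, 95) [451. 183.  95.] tool x,y -65.0 51.0
(215, 219, 95) [454. 168.  95.] tool x,y -56.0 63.0
(232, 235, 95) [425. 136.  95.] tool x,y -73.0 104.0
(200, 238, 135) [419. 184. 135.] tool x,y -95.0 61.0
(205, 232, 135) [429. 176. 135.] tool x,y -83.0 65.0
(213, 226, 135) [440. 162. 135.] tool x,y -68.0 74.0
```

```bash
python3 -m handwheel '[[0,-0.005,0.02,0],[0,0,0.02,0],[0,0,0.02,0],[0,0,0.02,0],[0,0,0.02,0],[0,0,0.02,0],[0,0,0.017,0],[0,0,0,0],[0,0,0,0]]'; python3 -m handwheel '[[0,0,0,0],[0,0,0,0],[0,0,0,0],[0,0,0,0],[0,0,0,0],[0,0,0,0],[0,0,0,0],[0,0,0,0],[0,0,0,0],[0,0,0,0]]' 0.02 40
python3 - <<'E'
from h import *
cv2.imwrite("pics/w2.png",r.snapshot("wrist")[:,:,::-1]);print(r.sense()["ft_force"])
E
```

```text
time: 4.05
tool_pos: [531.5, 208.1, 55.6]
tcp_rot: [-180.0, -0.1, -20.5]
ft_force: [0.9, 0.4, -0.1]
finger_gap: 85.3
grip_force: 0.0
time: 5.05
tool_pos: [530.7, 206.8, 55.2]
tcp_rot: [179.9, -0.0, -20.5]
ft_force: [-4.3, -6.7, 9.5]
finger_gap: 28.7
grip_force: 39.6
[-4.41053864 -8.0545574   8.48827029]
```

View pics/w2.png

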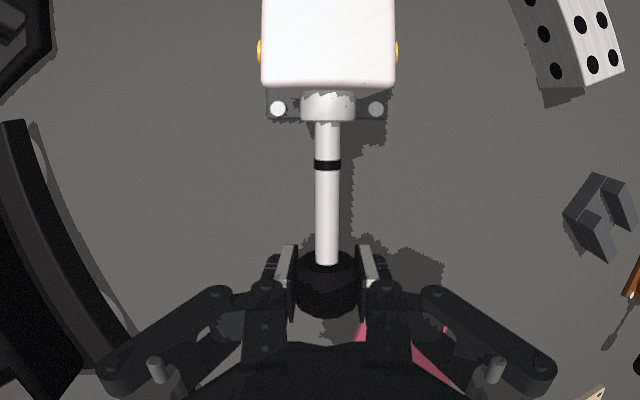

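The knob is held between the pads (325,285), and the ring at (327,165) stands well off the collar edge at (327,121). I'll push 20 mm along tool x.

```bash
python3 -m handwheel '[[0.004,0,0,0],[0.004,0,0,0],[0.004,0,0,0],[0.004,0,0,0],[0.004,0,0,0],[0,0,0,0],[0,0,0,0],[0,0,0,0]]'
python3 - <<'E'
from h import *
cv2.imwrite("pics/w3.png",r.snapshot("wrist")[:,:,::-1])
E
```

```text
time: 5.9
tool_pos: [549.7, 199.7, 55.3]
tcp_rot: [179.9, -0.1, -20.5]
ft_force: [-2.5, -7.7, 7.7]
finger_gap: 28.8
grip_force: 39.6
```

View pics/w3.png

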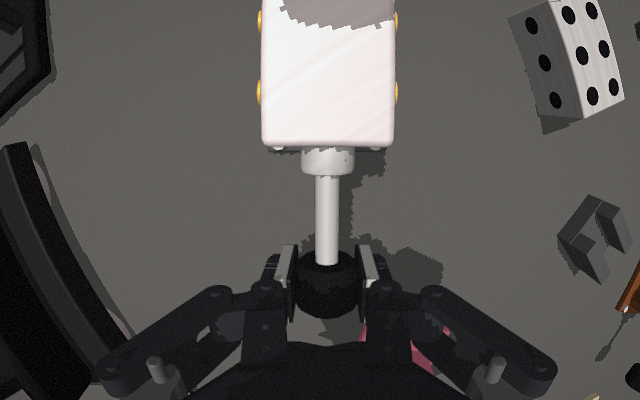

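The ring is now hidden at the collar, so I'll measure the knob-to-face distance in w2 and w3 before letting go.

Run:
```python
from h import *
p=r.camera_params("wrist");M=np.array(p["mount"]);np.set_printoptions(suppress=True,precision=1)
print("mount",M)
def at(u,v,z,tz=55.3): # tool-down: tool coords at world height z -> tool z = tz - z
    d=np.array([u-p["cx"],v-p["cy"]]);rr=np.hypot(*d);th=rr/p["fx"];d=d/rr*np.sin(th)
    D=M[:3,:3]@np.array([d[0],d[1],np.cos(th)]);o=M[:3,3];return o+D*((tz-z-o[2])/D[2])
for n,fy,ring,col in(("w2",90,165,121),("w3",148,None,175)):
    print(n,"face",at(327,fy,95)[0],"corners",at(262,fy-3,95)[:2],at(394,fy-3,95)[:2],"ring",ring and at(327,ring,79)[0],"collar low/hi",at(327,col,80)[0],at(327,col,86)[0],"knob front edge",at(327,251,90)[0])
im=cv2.imread("pics/w3.png")
print(im[150:270:2,327].max(1).tolist())
im=cv2.imread("pics/w2.png")
print(im[80:270:2,327].max(1).tolist())
```

```text
mount [[   0.    -1.    -0.3   73.7]
 [   1.     0.    -0.    -0.1]
 [   0.    -0.3    1.  -142.8]
 [   0.     0.     0.     1. ]]
w2 face 81.04461116724934 corners [ 82.6 -21.3] [82.7 22.4] ring 53.11444443459339 collar low/hi 70.26949848074962 70.44525697459545 knob front edge 21.626170409936286
w3 face 61.66448465269048 corners [ 62.9 -21.7] [63.  22.9] ring None collar low/hi 49.335607778482185 50.574643887901175 knob front edge 21.626170409936286
[231, 224, 222, 221, 223, 219, 217, 214, 210, 203, 210, 206, 198, 198, 211, 215, 215, 212, 215, 216, 212, 212, 215, 212, 213, 212, 211, 213, 211, 212, 210, 211, 212, 214, 210, 212, 210, 213, 209, 211, 210, 210, 210, 210, 211, 210, 210, 210, 211, 209, 211, 210, 209, 209, 210, 209, 211, 196, 12, 19]
[237, 213, 182, 135, 100, 132, 138, 251, 249, 246, 245, 244, 242, 239, 236, 233, 229, 226, 226, 223, 153, 129, 238, 234, 234, 234, 233, 233, 233, 233, 231, 231, 231, 233, 232, 232, 231, 231, 231, 232, 175, 30, 35, 36, 33, 71, 233, 228, 227, 227, 227, 225, 227, 226, 227, 225, 227, 228, 226, 226, 226, 224, 224, 226, 226, 225, 225, 227, 225, 225, 225, 226, 224, 224, 223, 226, 224, 225, 224, 224, 223, 223, 224, 225, 223, 224, 224, 224, 224, 225, 223, 225, 209, 22, 19]
```

```bash
python3 - <<'E'
import re
from h import *
p=r.camera_params("wrist");M=np.array(p["mount"])
def at(u,v,z,tz=55.3):
    d=np.array([u-p["cx"],v-p["cy"]]);rr=np.hypot(*d);th=rr/p["fx"];d=d/rr*np.sin(th)
    D=M[:3,:3]@np.array([d[0],d[1],np.cos(th)]);o=M[:3,3];return o+D*((tz-z-o[2])/D[2])
print("rod edges",at(315,200,75)[1],at(339,200,75)[1])
for z in(78,79,80): print(z,"knob front",at(327,265,z)[0])
print("knob top front edge ~",at(327,290,90)[0])
E
python3 - <<'E'
import cv2
a=cv2.imread("pics/w2.png")[80:320,260:400];b=cv2.imread("pics/w3.png")[80:320,260:400]
import numpy as np
f=lambda i:cv2.resize(cv2.convertScaleAbs(i,alpha=1.0),(350,600),interpolation=2)
g=lambda i:(255*(f(i)/255.)**.5).astype(np.uint8)
cv2.imwrite("pics/c2.png",np.hstack([g(a),g(b)]))
E
```

```text
rod edges -4.703445121049788 5.242204966003606
78 knob front 8.998783697562502
79 knob front 9.53763238466307
80 knob front 10.076481071763652
knob top front edge ~ 3.663345853072414
```

View pics/c2.png

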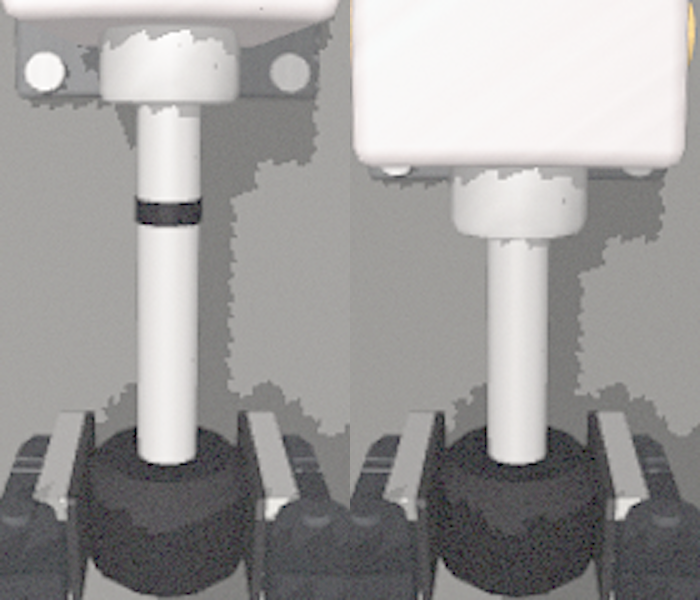

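In the crop the ring is just under the collar lip. The knob-to-face distance measures about 64.5 mm (65 is the middle) and the axial force is near zero, so it is well inside the 8 mm snap band by either cue. I'll let go and see where it settles.

```bash
python3 -m handwheel '[[0,0,0,0],[0,0,0,0],[0,0,0,0],[0,0,0,0],[0,0,0,0],[0,0,0,0],[0,0,0,0],[0,0,0,0]]' 0.0854; python3 -m handwheel '[[0,0,-0.02,0],[0,0,-0.02,0],[0,0,-0.03,0],[0,0,-0.03,0],[0,0,-0.03,0],[0,0,-0.03,0],[0,0,0,0],[0,0,0,0],[0,0,0,0]]'
python3 - <<'E'
from h import *
s=r.sense();print(s["tool_pos"])
w=r.snapshot("wrist")[:,:,::-1];t=r.snapshot("top")[:,:,::-1];cv2.imwrite("pics/w4.png",w);cv2.imwrite("pics/t4.png",t)
c=cv2.resize(w[0:260,240:400],(370,600),interpolation=2);sc=r.snapshot("scene")[:,:,::-1];cv2.imwrite("pics/s4.png",sc)
d=cv2.resize(sc[225:325,325:420],(428,450),interpolation=2);d=cv2.copyMakeBorder(d,0,150,0,0,0)
cv2.imwrite("pics/c4.png",np.hstack([c,d]))
E
```

```text
time: 6.75
tool_pos: [549.5, 201.2, 54.3]
tcp_rot: [-180.0, 0.0, -20.5]
ft_force: [-0.1, 1.3, 0.4]
finger_gap: 85.2
grip_force: 0.0
time: 7.65
tool_pos: [548.8, 200.9, 212.9]
tcp_rot: [179.9, 0.1, -20.5]
ft_force: [-0.5, -0.2, -0.3]
finger_gap: 85.5
grip_force: 0.0
[548.7631207  200.93876625 212.89409002]
```

View pics/c4.png

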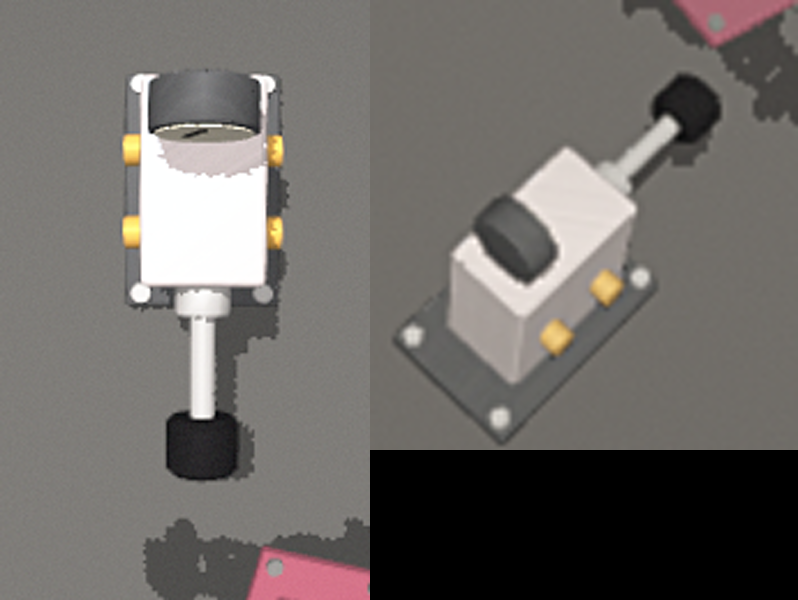

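Run:
```python
from h import *
p=r.camera_params("wrist");M=np.array(p["mount"])
def at(v,z,tz):
    d=np.array([0.5,v-p["cy"]]);rr=np.hypot(*d);th=rr/p["fx"];d=d/rr*np.sin(th)
    D=M[:3,:3]@np.array([d[0],d[1],np.cos(th)]);o=M[:3,3];return (o+D*((tz-z-o[2])/D[2]))[0]
for n,tz,tx in(("w1raw",190.9,0),("w4",212.9,0)):
    im=cv2.imread(f"pics/{n}.png")[:, :, :].max(2)
    col={"w1raw":320,"w4":327}[n]
    prof=im[95:225,col-1:col+2].mean(1).astype(int);print(n,list(enumerate(prof.tolist(),95))[::1] if 0 else prof.tolist())
for n,tz,b,c in(("w1",190.9,None,None),):
    for v in(113,115,133,137,185,187): print("w1",v,at(v,79,tz))
for v in(123,125,130,136,137,179,181): print("w4",v,at(v,79,212.9),at(v,86,212.9),at(v,95,212.9))
print("knob back w1/w4 z90",at(215,88,190.9),at(207,88,212.9))
```

```text
w1raw [255, 255, 252, 229, 173, 119, 162, 187, 253, 254, 253, 252, 251, 250, 248, 246, 244, 244, 243, 201, 169, 219, 246, 247, 246, 246, 245, 245, 245, 245, 245, 245, 245, 245, 244, 245, 246, 245, 215, 70, 37, 40, 35, 161, 253, 246, 244, 244, 244, 244, 244, 244, 244, 244, 244, 243, 244, 244, 244, 244, 243, 244, 243, 243, 243, 243, 243, 243, 243, 243, 243, 243, 243, 243, 243, 243, 243, 243, 243, 243, 243, 243, 242, 243, 242, 243, 243, 243, 242, 243, 246, 229, 151, 16, 31, 38, 38, 37, 40, 43, 43, 41, 45, 42, 43, 41, 40, 43, 41, 40, 40, 41, 41, 43, 42, 41, 42, 42, 42, 33, 33, 48, 118, 126, 125, 125, 125, 126, 125, 125]
w4 [255, 255, 255, 255, 255, 255, 255, 255, 254, 254, 254, 254, 254, 254, 255, 255, 254, 255, 254, 254, 254, 254, 254, 254, 254, 255, 255, 247, 197, 145, 204, 251, 254, 251, 250, 249, 248, 247, 244, 241, 243, 224, 202, 225, 249, 247, 246, 246, 246, 245, 245, 246, 245, 245, 245, 246, 245, 245, 245, 245, 245, 245, 245, 244, 245, 245, 244, 244, 244, 244, 245, 244, 244, 244, 244, 244, 245, 244, 243, 244, 244, 243, 244, 244, 245, 253, 154, 18, 30, 40, 40, 37, 40, 43, 45, 43, 43, 42, 44, 42, 44, 40, 42, 42, 41, 43, 44, 39, 40, 41, 40, 36, 24, 78, 112, 128, 127, 127, 125, 127, 127, 127, 125, 126, 126, 126, 127, 127, 124, 127]
w1 113 72.84909404206384
w1 115 71.20405611967654
w1 133 56.37272447081196
w1 137 53.064437515140824
w1 185 12.490063097290694
w1 187 10.747300444818393
w4 123 63.833730290059066 64.08404206955281 64.40587150033048
w4 125 62.043978499710676 62.339563198093906 62.71960066744377
w4 130 57.56499856786938 57.973881934959294 58.49958912121775
w4 136 52.178852105089916 52.72398149984204 53.42486215023763
w4 137 51.27968977034955 51.84756405278314 52.57768813019776
w4 179 12.84639108219168 14.386460293300587 16.36654927901204
w4 181 10.970170647779703 12.557700057561966 14.598809298710577
knob back w1/w4 z90 -11.207744647204137 -11.13707404542285
```

After release the knob's front face is 40.7 mm from the collar end, and the middle calls for 41. The same measure gave 61.0 before, which is fully out. Knob travel was 20.3 mm and it held its place after release. The ring sits just under the collar lip, a small mismatch with its description, but both knob distances and the travel agree on the middle. The gripper is clear and the other valve was not touched.

```bash
python3 -c "
from bench import r
print(r.hand_in())"
```

```text
the job is handed in; nothing more can be done
None
```

I pushed the left valve's knob from fully out to its middle click and let go. It measures about 64.7 mm from the block face, against 65 for the middle. The dark ring ended up hidden at the collar lip, not just outside it as described. I did not touch the other valve, and the job is handed in.

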